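Build up the stepped trimming chuck on the banding wheel

ROBOT

A 7-joint arm with a two-finger parallel gripper is mounted at the origin on the work surface. World frame = base frame: x ahead of the robot, y to its left, z up, the work surface at z = 0. Lengths are in m, angles in rad, forces in N, time in s.
With the tool pointing down it reaches from about 0.4 to 0.875 m from the base axis. Payload 6.5 kg.
Tool frame: the origin (TCP) lies midway between the tips of the shut fingers; the grasp point (between the pads) lies 19 mm behind it; z points along the fingers, y is the line along which they close (so a half turn about z gives the same grasp; the last joint's range is limited). The gripper opens to 85 mm and grips with 20 to 120 N. Pads are 22 mm wide; open, the fingers measure 114 mm over their backs; the gripper's body (76 mm by 85 mm) begins 54 mm behind the grasp point. The pads swing forward as they close: fully open they stand 13 mm farther back than shut.
Start: joints at [1.144, 0.536, -0.004, 1.538, 0.003, 1.067, -0.071], TCP at [0.229, -0.608, 0.206] pointing down, gripper open.
Joint ranges: [-2.7, 2.7], [-0.37, 2.16], [-1.27, 1.26], [0.24, 2.4], [-1.31, 4.45], [0.19, 1.91], [-2.76, 2.76]. Speed limits (rad/s): [2.39, 2.39, 3.14, 3.14, 3.14, 3.14, 3.14].

INTERFACE

Orientations are given as a unit quaternion [x, y, z, w].
In Python, from rig import read_state, grab_frame, camera_params, hand_in gives the robot as it stands.
- The arm moves only by the tool play_rows, never from a script. Its argument "moves" is a list of rows, each a list of 7 numbers: the shift along the world's x, y, z in cm, then the turn, a rotation vector about the world's x, y, z in degrees, then the finger opening in cm, from 0 to 8.54. A call has exactly 5 rows; each row shifts and turns the commanded pose from where the row before left it; what a row does not reach is not made up. A row lasts 1/12 s, in which the tool goes at most 41.7 mm and 7.16 degrees, less where a joint would pass 70% of its speed; a pose out of reach is approached as far as the arm can. A call is refused whole if a number of a shift passes 4.17 or a number of a turn 7.16, either way. A call with a gripper value outside its range is refused whole. The fingers move at their own pace and stop on an object; the grip force is fixed at half the most. Time passes only in rows, so rows that do not move let the fingers close, or fill a call up. It gives the time, the measured TCP pose, the force, the opening and the grip force at its end, in the units of the state.
- read_state(): the state, without advancing time (a new reading comes with each control period).
- grab_frame(name): name is "scene" or "top" or "wrist"; returns the picture (400x640x3 uint8, blue, green, red); there is no depth.
- camera_params(name): a dict with "camera_matrix" (3x3 intrinsics, pixels), "k1" (the pictures are not rectified: a ray, as slopes to the right and down, at radius r is drawn at 1 + k1 r^2 times it, then the intrinsics apply), "R" (3x3) and "t" (3): a world point X has camera coordinates R X + t. Camera axes: x right, y down, z forward; pixel columns grow to the right and rows downward; lengths in m; the calibration is good to about 2 mm. A picture is of the moment at which its call begins: read the wrist's pose just before it. camera_params takes no time and is no camera call; for the wrist camera it gives the pose at the moment of the call.
- hand_in(): hands the job in; it is judged then, once.
The state is a dict: "t": time; "joint_positions": joint angles; "joint_velocities": joint speeds; "joint_efforts": joint torques, N m; "tcp_pos": TCP position; "ee_rot": TCP orientation; "force": force on the tool from outside, world axes, zero at the start; "moment": the same for the moment, N m; "width": finger opening in m; "finger_force": force on a finger pad.
Only numpy, scipy, OpenCV 4.12 (cv2) and the standard library are available. Lean on these libraries where they do the work, as an engineer would, in place of code of your own. Each camera call takes 0.05 s, during which the arm holds its last target. There are 200 camera calls.

TASK

Build the stepped chuck on the banding wheel for turning mugs: thread the three clay discs over the centre pin, the widest at the bottom, then the middle one, then the narrowest on top. Push each disc down past the rubber bushes and press it firmly home, so that it lies flat on what is below, before you fetch the next one; go by feel, because fired clay chips if it is forced. Let go of them all and leave the mugs, the jar, the coaster and the tools where they are.

Things in the scene. Friction and masses are not known exactly. Their poses are not given: they have to be found in the camera images.
- wheel: banding wheel (potter's turntable) of adjustable height: a grey foot 132 mm across, fixed on the table, and a steel column clamped in it that carries a round flat head, 180 mm across, free to turn about the vertical axis. Origin under the foot's centre, at table height, on that axis. The HEIGHT of the head is not measured: its flat top stands anywhere from 62 to 80 mm above the table.
- sleeve_top (a point): top of the fixed sleeve below the head, on the wheel's axis, 40 mm above the table; only its x and y matter. Over it an upright steel pin, 12 mm thick with a round nose, stands up 54 mm from the head's flat top (so its tip is 116 to 134 mm above the table). It carries three soft black rubber bushes, 19.4 mm across, 13 mm tall, centred 7, 21 and 35 mm above the head.
- disc_wide_center (a point): centre (half-way up) of the widest of three plain fired-clay chuck discs: 66 mm across, 14 mm thick, with a 17 mm bore through the middle, about 90 g; z is the disc's axis. Starts flat on the table. Its bore squeezes over each rubber bush on the way down: a bump of 3 to 10 N, then 0 to 4 N of drag, so it does not drop home by its weight. Home is a hard stop: press some 8 N beyond the drag; it chips at 25.
- disc_mid_center (a point): centre (half-way up) of the middle of three plain fired-clay chuck discs: 56 mm across, 14 mm thick, with a 17 mm bore through the middle, about 62 g; z is the disc's axis. Starts flat on the table. Its bore squeezes over each rubber bush on the way down: a bump of 3 to 10 N, then 0 to 4 N of drag, so it does not drop home by its weight. Home is a hard stop: press some 8 N beyond the drag; it chips at 25.
- disc_narrow_center (a point): centre (half-way up) of the narrowest of three plain fired-clay chuck discs: 46 mm across, 14 mm thick, with a 17 mm bore through the middle, about 41 g; z is the disc's axis. Starts flat on the table. Its bore squeezes over each rubber bush on the way down: a bump of 3 to 10 N, then 0 to 4 N of drag, so it does not drop home by its weight. Home is a hard stop: press some 8 N beyond the drag; it chips at 25.
- mug_clay: upright terracotta mug with a handle, 76 mm across, 85 mm high; not part of the job. Origin at the centre of its underside.
- mug_cream: upright cream-coloured mug with a handle, 76 mm across, 92 mm high; not part of the job. Origin at the centre of its underside.
- coaster: solid round clay coaster without a centre hole, 94 mm across, 7 mm thick, lying flat; not part of the job. Origin at the centre of its underside.
- slip_jar: white jar with a green lid, 60 mm across, 77 mm high; not part of the job. Origin at the centre of its underside.
- brush: brush, 190 mm long, lying flat; not part of the job. Origin at its lower side, near mid-length.
- loop_tool: wooden-handled loop tool, 170 mm long, lying flat; not part of the job. Origin at its lower side, near mid-length.
Mind the look-alikes: they are no part of the job. What is shaped like the part that bears disc_mid_center but green or white is not meant.

How it is judged:
On the way, in this order (a step that is already met when the one before it is completed fails the run):
1. the widest disc is on the pin, flat and home on the wheel head (within 1.8 mm) and is being pressed down on it with at least 4 N (distance between disc_wide_center and wheel_head_c0 below 0.0128 m and horizontal distance between disc_wide_center and wheel below 0.003 m and angle between the z axis of disc_wide_center and the z axis of wheel, either way round below 0.06 rad and contact force between disc_wide and wheel_head_c0 above 4 N), for 0.2 s.
2. the middle disc is on the pin, flat and home on the widest disc (within 1.8 mm) and is being pressed down on it with at least 4 N (distance between disc_mid_center and disc_wide_center below 0.0158 m and horizontal distance between disc_mid_center and wheel below 0.003 m and angle between the z axis of disc_mid_center and the z axis of wheel, either way round below 0.06 rad and contact force between disc_mid and disc_wide above 4 N), for 0.2 s.
3. the narrowest disc is on the pin, flat and home on the middle disc (within 1.8 mm) and is being pressed down on it with at least 4 N (distance between disc_narrow_center and disc_mid_center below 0.0158 m and horizontal distance between disc_narrow_center and wheel below 0.003 m and angle between the z axis of disc_narrow_center and the z axis of wheel, either way round below 0.06 rad and contact force between disc_narrow and disc_mid above 4 N), for 0.2 s.
At the end, for the whole second after the job is handed in: the three discs lie at rest on the pin and released: the widest on the wheel head, the middle one on it and the narrowest on top, each home on what is below within 1.8 mm (centre to centre 14 mm), within 3 mm of the wheel's axis and level within 0.06 rad (distance between disc_wide_center and wheel_head_c0 below 0.0128 m and horizontal distance between each of disc_wide_center, disc_mid_center, disc_narrow_center and wheel below 0.003 m and angle between the z axis of each of disc_wide_center, disc_mid_center, disc_narrow_center and the z axis of wheel, either way round below 0.06 rad and distance between disc_mid_center and disc_wide_center below 0.0158 m and distance between disc_narrow_center and disc_mid_center below 0.0158 m and linear speed of each of disc_wide, disc_mid, disc_narrow below 0.01 m/s); the robot touches nothing.
It fails at once if the widest disc is forced: it bears with more than 25 N on the wheel head, or with more than 35 N in all on the wheel with its pin and bushes (contact force between disc_wide and wheel_head_c0 above 25 N or contact force between disc_wide and wheel above 35 N).
It fails at once if the middle disc is forced: it bears with more than 25 N on the widest disc, or with more than 35 N in all on the wheel with its pin and bushes (contact force between disc_mid and disc_wide above 25 N or contact force between disc_mid and wheel above 35 N).
It fails at once if the narrowest disc is forced: it bears with more than 25 N on the middle disc, or with more than 35 N in all on the wheel with its pin and bushes (contact force between disc_narrow and disc_mid above 25 N or contact force between disc_narrow and wheel above 35 N).
It fails at once if a bystander (mug, coaster, jar, brush or loop tool) is shifted by more than 20 mm (distance of any of mug_clay, mug_cream, coaster, slip_jar, brush, loop_tool from where it was at the start of the episode above 0.02 m).
It also fails if it takes over 72 s, if anything falls off the work surface, if the arm or the gripper's body presses on something with over 40 N, if the wrist force passes 120 N, or if a joint passes its speed limit or range.

## Working session

There is one attempt and no reset: what is moved stays moved. The work goes in short steps, Python scripts to look and compute and a tool call to move; the robot and the scene stay as the last step left them, time stands still between calls to the robot, and variables do not carry over. Pictures are saved under pics/ and viewed, at most 10 in all, crops included, and the job is handed in when it is done.

Besides the shell and the picture viewer there is one more tool, called as a command line: name --pt "numbers of a row" for each row, then --argument value for the rest. play_rows: Moves the arm, as the interface text tells. Its arguments: {"type":"object","properties":{"moves":{"type":"array","items":{"type":"array","items":{"type":"number"}}}},"required":["moves"]}

```bash
mkdir -p pics; ls; python3 - <<'E'
from rig import *
import cv2,numpy as np
s=read_state();print(s['t'],s['tcp_pos'],s['ee_rot'],s['width'],s['force'])
a=grab_frame('scene');b=grab_frame('top')
cv2.imwrite('pics/scene.png',a);cv2.imwrite('pics/top.png',b)
for n in('scene','top','wrist'):
  c=camera_params(n);print(n,np.round(c['camera_matrix'],1).tolist(),c['k1'],np.round(c['R'],4).tolist(),np.round(c['t'],4))
E
```

```text
pics
0.0 [ 0.22918074 -0.60755595  0.20491017] [ 9.83767706e-01  1.79444634e-01 -2.30092731e-04 -8.19771487e-04] 0.08541368090000195 [-0.17400311  0.12004012 -0.82482666]
scene [[418.9, 0.0, 319.5], [0.0, 418.9, 203.0], [0.0, 0.0, 1.0]] -0.06695233008625881 [[0.3753, 0.9268, -0.0156], [0.7161, -0.3006, -0.63], [-0.5885, 0.2253, -0.7765]] [-0.1385 -0.3695  1.4171]
top [[450.6, 0.0, 309.3], [0.0, 450.6, 203.3], [0.0, 0.0, 1.0]] 0.023939841419426972 [[-0.0026, -0.9999, -0.0148], [-0.9989, 0.0033, -0.0465], [0.0465, 0.0146, -0.9988]] [-0.0527  0.5371  1.1506]
wrist [[337.4, 0.0, 324.4], [0.0, 337.4, 200.7], [0.0, 0.0, 1.0]] -0.002346023406826668 [[0.3534, -0.9355, -0.0001], [-0.8915, -0.3368, 0.303], [-0.2835, -0.107, -0.953]] [-0.6496 -0.0399  0.3784]
```

View pics/top.png

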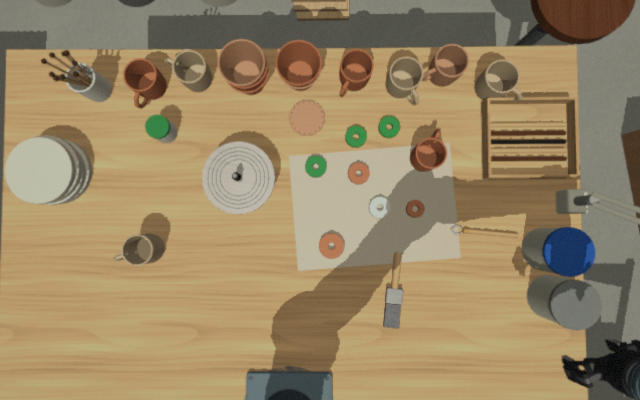

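View pics/scene.png

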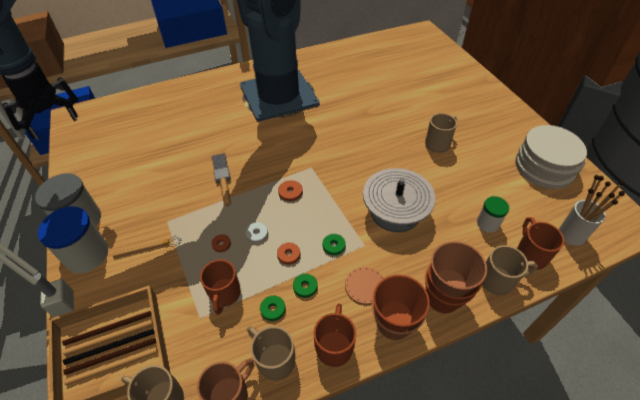

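The top view shows orange rings at (331,245), (358,173) and, in shadow, (415,209). The look-alikes are the green rings at (316,166), (356,136) and (389,127), the white ring at (379,207) and the coaster at (307,118). The wheel is at (238,177). I'll take the three orange rings and measure their diameters.

```bash
cat > h.py <<'E'
from rig import *
import cv2,numpy as np
from scipy.spatial.transform import Rotation as Ro
def ray(n,uv,c=None):
    c=c or camera_params(n);K=np.array(c['camera_matrix']);R=np.array(c['R']);t=np.array(c['t'])
    uv=np.atleast_2d(np.array(uv,float));d=(uv-K[:2,2])/[K[0,0],K[1,1]];s=d.copy()
    for _ in range(20): s=d/(1+c['k1']*(s**2).sum(1,keepdims=True))
    return -R.T@t,(R.T@np.c_[s,np.ones(len(s))].T).T
def plane(n,uv,z,c=None):
    o,d=ray(n,uv,c);return o+d*((z-o[2])/d[:,2])[:,None]
def proj(n,X,c=None):
    c=c or camera_params(n);K=np.array(c['camera_matrix']);x=np.array(c['R'])@X+np.array(c['t']);s=x[:2]/x[2]
    return K[:2,:2]@(s*(1+c['k1']*(s@s)))+K[:2,2]
def cross(r1,r2):
    (o1,d1),(o2,d2)=[(o,d[0]/np.linalg.norm(d[0])) for o,d in(r1,r2)]
    a=np.linalg.lstsq(np.c_[d1,-d2],o2-o1,rcond=None)[0];p,q=o1+a[0]*d1,o2+a[1]*d2
    return (p+q)/2,np.linalg.norm(p-q)
def orange(im):
    h=cv2.cvtColor(im,cv2.COLOR_BGR2HSV);return cv2.inRange(h,(0,110,40),(12,255,255))
def circ(P): # fit circle to xy
    A=np.c_[2*P[:,:2],np.ones(len(P))];s=np.linalg.lstsq(A,(P[:,:2]**2).sum(1),rcond=None)[0]
    return s[:2],np.sqrt(s[2]+s[:2]@s[:2])
E
python3 - <<'E'
from h import *
b=cv2.imread('pics/top.png');m=orange(b)
cs,hh=cv2.findContours(m,cv2.RETR_CCOMP,cv2.CHAIN_APPROX_NONE)
for i,c in enumerate(cs):
    if len(c)>12 and 280<c[:,0,0].mean()<450 and c[:,0,1].mean()>90:
        print(c[:,0].mean(0),*np.round(circ(plane('top',c[:,0],.011)),4),hh[0][i][3])
big=cv2.resize(b[110:260,290:440],None,fx=4,fy=4,interpolation=cv2.INTER_CUBIC)
a=cv2.imread('pics/scene.png')
cv2.imwrite('pics/c1.png',np.hstack([big[:, :], ]))
t=cv2.resize(b[135:220,195:280],(400,400),interpolation=cv2.INTER_CUBIC);s=cv2.resize(a[160:240,355:445],(450,400),interpolation=cv2.INTER_CUBIC)
cv2.imwrite('pics/c2.png',np.hstack([t[:,:350],s]))
E
```

```text
Traceback (most recent call last):
ValueError: setting an array element with a sequence. The requested array has an inhomogeneous shape after 1 dimensions. The detected shape was (2,) + inhomogeneous part.
```

```bash
python3 - <<'E'
from h import *
b=cv2.imread('pics/top.png');m=orange(b)
cs,hh=cv2.findContours(m,cv2.RETR_CCOMP,cv2.CHAIN_APPROX_NONE)
for i,c in enumerate(cs):
    if len(c)>12 and 280<c[:,0,0].mean()<450 and c[:,0,1].mean()>90:
        p,r=circ(plane('top',c[:,0],.011));print(c[:,0].mean(0).round(1),p.round(4),round(2*r,4),hh[0][i][3])
big=cv2.resize(b[110:260,290:440],None,fx=4,fy=4,interpolation=cv2.INTER_CUBIC)
a=cv2.imread('pics/scene.png')
t=cv2.resize(b[135:220,195:280],(400,400),interpolation=cv2.INTER_CUBIC);s=cv2.resize(a[160:240,355:445],(450,400),interpolation=cv2.INTER_CUBIC)
big=cv2.resize(big,(500,500))
cv2.imwrite('pics/c1.png',big);cv2.imwrite('pics/c2.png',np.hstack([t[:,:350],s]))
E
```

```text
[331.  245.1] [ 0.4292 -0.1098] 0.0616 -1
[330.8 245.2] [ 0.4292 -0.1093] 0.0205 0
[414.6 208.3] [ 0.5235 -0.3252] 0.0425 -1
[414.3 208.2] [ 0.5235 -0.3243] 0.0195 3
[358.1 172.7] [ 0.6155 -0.1807] 0.0524 -1
[358.2 172.8] [ 0.6154 -0.1807] 0.0195 15
[429.7 151.4] [ 0.6696 -0.3627] 0.0924 -1
```

View pics/c1.png

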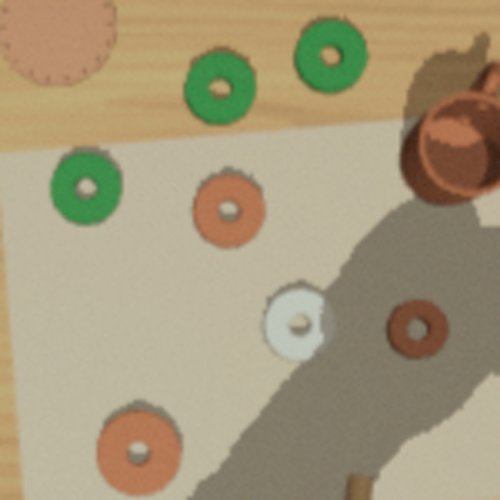

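View pics/c2.png

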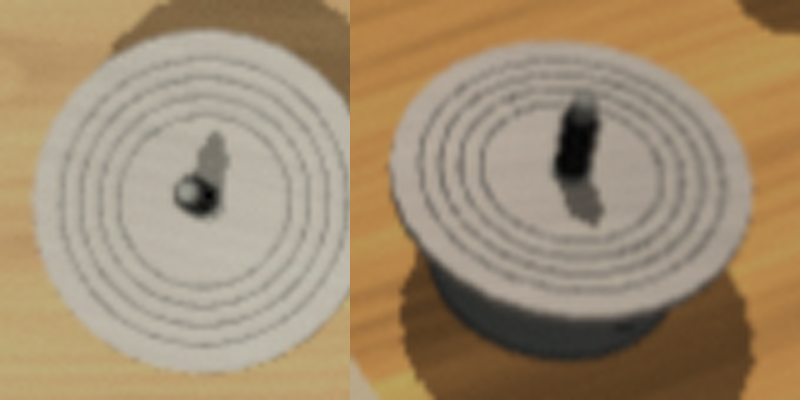

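The crops confirm widest at (331,245), mid at (358,173) and narrowest at (415,209): measured 62, 52 and 43 mm, each slightly undersized as expected from the mask. The second crop shows the pin nose at about (234,176) in top and (402,180) in scene. Next I'll locate the wheel axis.

```bash
python3 - <<'E'
from h import *
b=cv2.imread('pics/top.png');a=cv2.imread('pics/scene.png')
tt=np.array([186,192])/400*85+[195,135];ss=np.array([233,103])/[450,400]*[90,80]+[355,160]
print(cross(ray('top',tt),ray('scene',ss)))
for z in(.065,.07,.075):
  for n,im,s in(('top',b,(225,177)),('scene',a,(385,200))):
    hs=cv2.cvtColor(im,cv2.COLOR_BGR2HSV);m=cv2.inRange(hs,(0,0,110),(180,60,255))
    m=cv2.morphologyEx(m,cv2.MORPH_CLOSE,np.ones((5,5)))
    _,l=cv2.connectedComponents(m);c=max(cv2.findContours((l==l[s[1],s[0]]).astype(np.uint8),0,1)[0],key=len)[:,0]
    p,r=circ(plane(n,c,z));print(z,n,p.round(4),round(2*r,4),len(c))
w=np.array([.429,-.11]);print(w-read_state()['tcp_pos'][:2])
E
```

```text
(array([0.59755276, 0.120613  , 0.12007242]), np.float64(0.0016000715302542682))
0.065 top [0.5996 0.1212] 0.1785 204
0.065 scene [0.5946 0.1231] 0.1763 180
0.07 top [0.5991 0.1203] 0.1777 204
0.07 scene [0.5981 0.1204] 0.1752 180
0.075 top [0.5986 0.1194] 0.1769 204
0.075 scene [0.6016 0.1177] 0.1741 180
[0.19977311 0.49760014]
```

play_rows --pt "1.33 3.32 -0.3 0 0 0 8.5" --pt "1.33 3.32 -0.3 0 0 0 8.5" --pt "1.33 3.32 -0.3 0 0 0 8.5" --pt "1.33 3.32 -0.3 0 0 0 8.5" --pt "1.33 3.32 -0.3 0 0 0 8.5"

```text
t: 0.52
tcp_pos: [0.2961, -0.4403, 0.1903]
ee_rot: [0.984, 0.179, -0.0, -0.0]
force: [0.8, -0.6, 1.1]
width: 0.085
finger_force: 0.0
```

play_rows --pt "1.33 3.32 -0.3 0 0 0 8.5" --pt "1.33 3.32 -0.3 0 0 0 8.5" --pt "1.33 3.32 -0.3 0 0 0 8.5" --pt "1.33 3.32 -0.3 0 0 0 8.5" --pt "1.33 3.32 -0.3 0 0 0 8.5"

```text
t: 0.93
tcp_pos: [0.3625, -0.2744, 0.1756]
ee_rot: [0.984, 0.179, -0.0, -0.0]
force: [0.8, -0.4, 0.8]
width: 0.0849
finger_force: 0.0
```

play_rows --pt "1.33 3.32 -0.3 0 0 0 8.5" --pt "1.33 3.32 -0.3 0 0 0 8.5" --pt "1.33 3.32 -0.3 0 0 0 8.5" --pt "1.33 3.32 -0.3 0 0 0 8.5" --pt "0 0 0 0 0 0 8.5"

```text
t: 1.35
tcp_pos: [0.4178, -0.1363, 0.1635]
ee_rot: [0.983, 0.184, 0.001, -0.001]
force: [-0.4, 1.0, -0.1]
width: 0.0851
finger_force: 0.0
```

```bash
cat > look.py <<'E'
from h import *
import sys
s=read_state();c=camera_params('wrist');im=grab_frame('wrist');cv2.imwrite('pics/%s.png'%sys.argv[1],im)
print(s['t'],s['tcp_pos'].round(4),s['force'].round(2),s['width'],Ro.from_quat(s['ee_rot']).as_matrix()[:,1:].round(3).tolist())
z=float(sys.argv[2]) if len(sys.argv)>2 else .014
cs,hh=cv2.findContours(orange(im),cv2.RETR_CCOMP,cv2.CHAIN_APPROX_NONE)
for i,k in enumerate(cs):
    if len(k)>25:
        p,r=circ(plane('wrist',k[:,0],z,c));print(k[:,0].mean(0).round(),p.round(4),round(2*r,4),'hole' if hh[0][i][3]>=0 else 'outer')
E
python3 look.py w1
```

```text
1.35 [ 0.4178 -0.1363  0.1635] [-0.38  0.99 -0.12] 0.08507261650070325 [[0.362, 0.001], [-0.932, 0.003], [-0.003, -1.0]]
[550. 145.] [ 0.5227 -0.3222] 0.0478 outer
[549. 145.] [ 0.5227 -0.3215] 0.0128 hole
[303. 156.] [ 0.4287 -0.1103] 0.0645 outer
[303. 156.] [ 0.4294 -0.1102] 0.0167 hole
[628.  26.] [ 0.633  -0.3297] 0.0368 outer
[459.   5.] [ 0.5999 -0.1862] 0.0291 outer
```

View pics/w1.png

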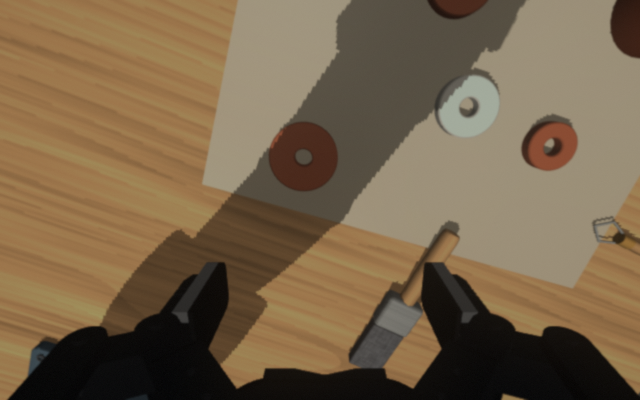

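The wrist picture shows the wide disc at (303,156) and the narrow one at (550,145). The brush at (410,290) is clear of the wide disc. Descending to the wide disc.

play_rows --pt "0.68 1.63 -2 0 0 0 8.5" --pt "0.68 1.63 -2 0 0 0 8.5" --pt "0 0 -2.5 0 0 0 8.5" --pt "0 0 -2.5 0 0 0 8.5" --pt "0 0 -2 0 0 0 8.5"

```text
t: 1.82
tcp_pos: [0.4283, -0.1116, 0.0522]
ee_rot: [0.984, 0.179, -0.001, 0.0]
force: [0.5, -0.1, 0.1]
width: 0.0848
finger_force: 0.0
```

play_rows --pt "0 0 -1.5 0 0 0 8.5" --pt "0 0 -1.3 0 0 0 8.5" --pt "0 0 0 0 0 0 8.5" --pt "0 0 0 0 0 0 8.5" --pt "0 0 0 0 0 0 8.5"

```text
t: 2.23
tcp_pos: [0.4295, -0.1115, 0.0264]
ee_rot: [0.984, 0.179, 0.0, 0.0]
force: [0.3, -0.5, 0.2]
width: 0.0848
finger_force: 0.0
```

play_rows --pt "0 0.1 -1.5 0 0 0 8.5" --pt "0 0 -1.1 0 0 0 8.5" --pt "0 0 -0.4 0 0 0 8.5" --pt "0 0 0 0 0 0 8.5" --pt "0 0 0 0 0 0 7.4"

```text
t: 2.65
tcp_pos: [0.4297, -0.11, -0.0036]
ee_rot: [0.984, 0.179, 0.0, 0.0]
force: [0.2, -0.0, 0.5]
width: 0.0752
finger_force: 0.0
```

play_rows --pt "0 0 0 0 0 0 6.8" --pt "0 0 0 0 0 0 6.5" --pt "0 0 0 0 0 0 6" --pt "0 0 0 0 0 0 5.5" --pt "0 0 0 0 0 0 5"

```text
t: 3.07
tcp_pos: [0.4294, -0.1098, -0.004]
ee_rot: [0.984, 0.179, 0.0, 0.0]
force: [0.2, 0.9, -0.7]
width: 0.05
finger_force: 0.0
```

```bash
python3 look.py w2
```

```text
3.0667 [ 0.4294 -0.1098 -0.004 ] [ 0.15  0.92 -0.72] 0.04995116012581028 [[0.353, 0.0], [-0.936, -0.0], [0.0, -1.0]]
[323. 252.] [ 0.4304 -0.1091] 0.0642 outer
[323. 252.] [ 0.4317 -0.1083] 0.0131 hole
```

View pics/w2.png

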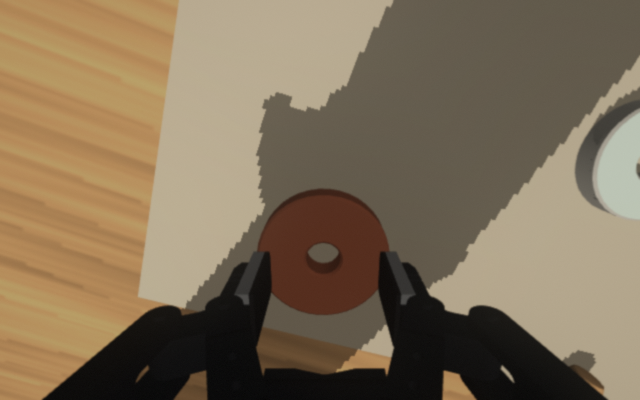

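```bash
python3 - <<'E'
from h import *
s=read_state();c=camera_params('wrist');y=Ro.from_quat(s['ee_rot']).as_matrix()[:,1]
print(-np.array(c['R']).T@c['t'],s['width'],s['t'])
x=Ro.from_quat(s['ee_rot']).as_matrix()[:,0]
for z in(0,.007,.014,.02,.03):
  for o in(-.011,.011):
    p=s['tcp_pos']+x*o;p[2]=z;print(z,o,*[proj('wrist',p+k*y,c).round() for k in(-.025,.025)])
E
```

```text
[ 0.50123774 -0.08255499  0.16362559] 0.05001497919960546 3.1167
0 -0.011 [278. 264.] [370. 264.]
0 0.011 [276. 226.] [372. 226.]
0.007 -0.011 [276. 270.] [372. 270.]
0.007 0.011 [274. 231.] [374. 231.]
0.014 -0.011 [274. 277.] [374. 277.]
0.014 0.011 [272. 237.] [376. 237.]
0.02 -0.011 [272. 284.] [376. 284.]
0.02 0.011 [270. 242.] [378. 242.]
0.03 -0.011 [269. 296.] [379. 295.]
0.03 0.011 [267. 252.] [381. 252.]
```

The fingers stand over the disc edge, at (268,252) and (381,252), without touching it. Their tips are still above the disc, so I'll open and go lower by feel.

play_rows --pt "0 0 0 0 0 0 6.5" --pt "0 0 0 0 0 0 8.5" --pt "0 0 0 0 0 0 8.5" --pt "0 0 0 0 0 0 8.5" --pt "0 0 -0.3 0 0 0 8.5"

```text
t: 3.53
tcp_pos: [0.4296, -0.1098, -0.007]
ee_rot: [0.984, 0.179, 0.0, 0.0]
force: [-0.2, 0.5, 0.9]
width: 0.0852
finger_force: 0.0
```

play_rows --pt "0 0 -0.2 0 0 0 8.5" --pt "0 0 -0.2 0 0 0 8.5" --pt "0 0 -0.1 0 0 0 8.5" --pt "0 0 0 0 0 0 8.5" --pt "0 0 0 0 0 0 8.5"

```text
t: 3.95
tcp_pos: [0.4291, -0.1097, -0.0123]
ee_rot: [0.984, 0.179, -0.0, -0.0]
force: [-0.5, 0.7, -1.0]
width: 0.0852
finger_force: 0.0
```

```bash
python3 look.py w3; python3 - <<'E'
from h import *
im=cv2.imread('pics/w3.png');cv2.imwrite('pics/w3c.png',im[150:400,120:540])
E
```

```text
3.95 [ 0.4291 -0.1097 -0.0123] [-0.47  0.71 -1.02] 0.08520219172243612 [[0.353, -0.0], [-0.936, 0.0], [-0.0, -1.0]]
[323. 259.] [ 0.4301 -0.1089] 0.0659 outer
[323. 260.] [ 0.4318 -0.1082] 0.0129 hole
```

View pics/w3c.png

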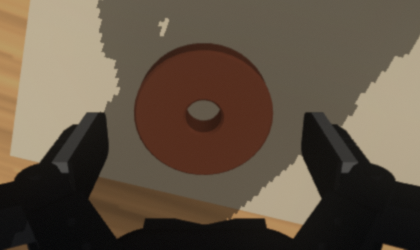

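play_rows --pt "0 0 0 0 0 0 7.4" --pt "0 0 0 0 0 0 6.8" --pt "0 0 0 0 0 0 6.4" --pt "0 0 0 0 0 0 6.1" --pt "0 0 0 0 0 0 5.8"

```text
t: 4.42
tcp_pos: [0.4293, -0.1098, -0.0122]
ee_rot: [0.984, 0.179, 0.0, 0.0]
force: [0.1, -1.1, 0.9]
width: 0.058
finger_force: 0.0
```

play_rows --pt "0 0 0 0 0 0 8.5" --pt "0 0 0 0 0 0 8.5" --pt "0 0 0 0 0 0 8.5" --pt "0 0 -0.3 0 0 0 8.5" --pt "0 0 -0.2 0 0 0 8.5"

```text
t: 4.83
tcp_pos: [0.4293, -0.1097, -0.0174]
ee_rot: [0.984, 0.179, 0.0, 0.0]
force: [-0.2, 0.2, -0.2]
width: 0.0846
finger_force: 0.0
```

play_rows --pt "0 0 -0.1 0 0 0 8.0" --pt "0 0 -0.1 0 0 0 7.4" --pt "0 0 -0.1 0 0 0 7.1" --pt "0 0 0 0 0 0 6.5" --pt "0 0 0 0 0 0 6.0"

```text
t: 5.25
tcp_pos: [0.4292, -0.1096, -0.0194]
ee_rot: [0.984, 0.179, -0.0, 0.0]
force: [-5.2, 1.7, 22.2]
width: 0.0619
finger_force: 59.6
```

play_rows --pt "0 0 0.3 0 0 0 7.5" --pt "0 0 0 0 0 0 8.5" --pt "0 0 0 0 0 0 8.5" --pt "0 0 0 0 0 0 8.5" --pt "0 0 0 0 0 0 8.5"

```text
t: 5.67
tcp_pos: [0.4291, -0.1098, -0.0174]
ee_rot: [0.984, 0.179, -0.0, -0.0]
force: [0.5, -0.4, 0.7]
width: 0.0847
finger_force: 0.0
```

```bash
python3 look.py w4
```

```text
5.6667 [ 0.4291 -0.1098 -0.0174] [ 0.54 -0.43  0.69] 0.08473546703248393 [[0.353, -0.0], [-0.936, 0.0], [-0.0, -1.0]]
[324. 264.] [ 0.4304 -0.1093] 0.066 outer
[324. 265.] [ 0.4321 -0.1086] 0.0127 hole
```

play_rows --pt "0 0 -0.3 0 0 0 8.5" --pt "0 0 -0.3 0 0 0 8.5" --pt "0 0 -0.2 0 0 0 8.5" --pt "0 0 -0.2 0 0 0 8.5" --pt "0 0 0 0 0 0 8.5"

```text
t: 6.13
tcp_pos: [0.4289, -0.1097, -0.0277]
ee_rot: [0.984, 0.179, -0.0, -0.0]
force: [0.2, -0.6, -0.6]
width: 0.085
finger_force: 0.0
```

play_rows --pt "0 0 0 0 0 0 8" --pt "0 0 0 0 0 0 7.4" --pt "0 0 0 0 0 0 7.0" --pt "0 0 0 0 0 0 6.7" --pt "0 0 0 0 0 0 6.4"

```text
t: 6.55
tcp_pos: [0.4294, -0.1098, -0.0264]
ee_rot: [0.984, 0.179, -0.0, 0.0]
force: [-2.9, 0.4, 15.9]
width: 0.0648
finger_force: 40.5
```

play_rows --pt "0 0 0.1 0 0 0 6.2" --pt "0 0 0.1 0 0 0 6.0" --pt "0 0 0.1 0 0 0 6.0" --pt "0 0 0.1 0 0 0 6.0" --pt "0 0 0.1 0 0 0 6.0"

```text
t: 6.97
tcp_pos: [0.4291, -0.1097, -0.0222]
ee_rot: [0.984, 0.179, -0.0, -0.0]
force: [0.9, 0.2, -1.2]
width: 0.0636
finger_force: 65.8
```

```bash
python3 look.py w5; python3 - <<'E'
from h import *
im=cv2.imread('pics/w5.png');cv2.imwrite('pics/w5c.png',cv2.resize(im[180:400,180:480],None,fx=2,fy=2))
E
```

```text
6.9667 [ 0.4291 -0.1097 -0.0222] [ 0.93  0.18 -1.18] 0.0636206494496803 [[0.353, -0.0], [-0.936, 0.0], [-0.0, -1.0]]
[324. 274.] [ 0.4284 -0.1102] 0.0678 outer
[324. 274.] [ 0.4303 -0.1095] 0.0126 hole
```

View pics/w5c.png

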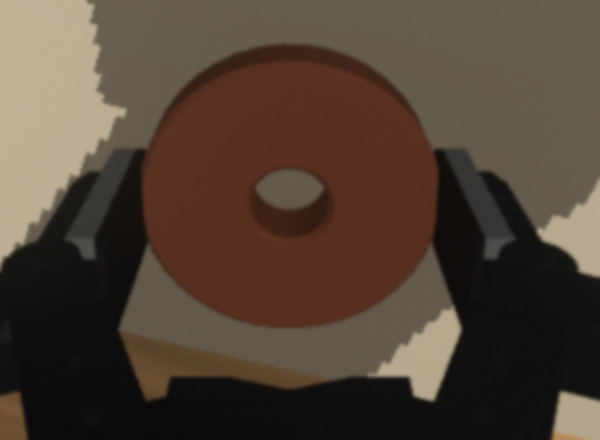

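The wide disc is held level between the pads, with its bore at (324,274), and has lifted off the table. Next I'll carry it up and across, stopping short of the pin for a close look.

play_rows --pt "0 0 2.5 0 0 0 5.8" --pt "0 0 3.5 0 0 0 5.8" --pt "0 0 3.5 0 0 0 5.8" --pt "0 0 3.5 0 0 0 5.8" --pt "0 0 3.5 0 0 0 5.8"

```text
t: 7.43
tcp_pos: [0.4286, -0.1096, 0.1443]
ee_rot: [0.984, 0.179, -0.0, -0.0]
force: [0.6, -0.7, -1.5]
width: 0.0634
finger_force: 66.7
```

play_rows --pt "2.2 2.7 0 0 0 0 5.8" --pt "2.5 3.0 0 0 0 0 5.8" --pt "2.5 3.0 0 0 0 0 5.8" --pt "2.5 3.0 0 0 0 0 5.8" --pt "2.3 3.3 0 0 0 0 5.8"

```text
t: 7.85
tcp_pos: [0.5503, 0.0409, 0.1427]
ee_rot: [0.984, 0.179, -0.0, 0.0]
force: [0.6, -1.6, -1.2]
width: 0.0631
finger_force: 66.7
```

play_rows --pt "1.5 1.5 0 0 0 0 5.8" --pt "0 0 0 0 0 0 5.8" --pt "0 0 0 0 0 0 5.8" --pt "0 0 0 0 0 0 5.8" --pt "0 0 0 0 0 0 5.8"

```text
t: 8.27
tcp_pos: [0.5633, 0.0534, 0.1425]
ee_rot: [0.984, 0.178, -0.001, 0.0]
force: [-0.5, 0.4, -1.3]
width: 0.0635
finger_force: 66.7
```

```bash
python3 look.py w6 .162
```

```text
8.2667 [0.5633 0.0534 0.1425] [-0.47  0.42 -1.26] 0.06346376577258175 [[0.351, -0.001], [-0.936, -0.001], [0.001, -1.0]]
[630. 333.] [ 0.579  -0.1144] 0.0206 outer
[325. 274.] [0.5532 0.0493] 0.0764 outer
[325. 274.] [0.5555 0.0502] 0.0144 hole
[573. 214.] [ 0.6256 -0.0475] 0.0296 outer
[572. 214.] [ 0.6258 -0.047 ] 0.0057 hole
[525.  22.] [0.6897 0.0162] 0.0342 outer
```

View pics/w6.png

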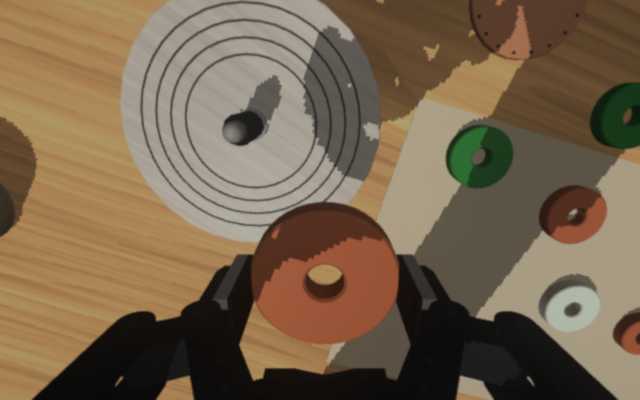

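The picture shows the pin nose at (235,130), the inner groove centred near (250,120), and the held disc at (325,274). From these I'll compute the pin axis and the disc centre.

```bash
python3 - <<'E'
from h import *
c=camera_params('wrist');im=cv2.imread('pics/w6.png')
print(read_state()['tcp_pos'])
o=-np.array(c['R']).T@c['t']
for z in(.116,.12,.124,.128): print(z,plane('wrist',[235,130],z,c)[0].round(4))
# head outline, left part and dark grooves: use head edge
hs=cv2.cvtColor(im,cv2.COLOR_BGR2HSV);m=cv2.inRange(hs,(0,0,60),(180,75,255));m=cv2.morphologyEx(m,cv2.MORPH_OPEN,np.ones((5,5)))
_,l=cv2.connectedComponents(m);k=max(cv2.findContours((l==l[150,210]).astype(np.uint8),0,1)[0],key=len)[:,0]
k=k[(k[:,0]<240)&(k[:,1]>4)&(k[:,1]<235)]
for z in(.066,.070,.074): p,r=circ(plane('wrist',k,z,c));print(z,p.round(4),2*r,len(k))
cs,hh=cv2.findContours(orange(im),cv2.RETR_CCOMP,cv2.CHAIN_APPROX_NONE)
for i,q in enumerate(cs):
  if abs(q[:,0].mean(0)-[325,274]).sum()<6:
    for z in(.1815,.183): p,r=circ(plane('wrist',q[:,0],z,c));print(z,p.round(4),round(2*r,4),len(q))
E
```

```text
[0.56345625 0.05354619 0.14260924]
0.116 [0.5993 0.1208 0.116 ]
0.12 [0.6  0.12 0.12]
0.124 [0.6008 0.1191 0.124 ]
0.128 [0.6015 0.1183 0.128 ]
0.066 [0.5978 0.1216] 0.18209124438282384 252
0.07 [0.5985 0.1209] 0.17910892753777644 252
0.074 [0.5991 0.1202] 0.17612661069272528 252
0.1815 [0.5641 0.0535] 0.0664 414
0.183 [0.5649 0.0538] 0.0657 414
0.1815 [0.5661 0.0543] 0.0125 79
0.183 [0.5669 0.0546] 0.0124 79
```

play_rows --pt "1.2 2.24 0 0 0 0 5.8" --pt "1.2 2.24 0 0 0 0 5.8" --pt "1.16 2.24 0 0 0 0 5.8" --pt "0 0 -2 0 0 0 5.8" --pt "0 0 -1.3 0 0 0 5.8"

```text
t: 8.73
tcp_pos: [0.5999, 0.1232, 0.1092]
ee_rot: [0.984, 0.18, 0.0, -0.0]
force: [-0.2, -0.4, -1.5]
width: 0.0631
finger_force: 66.6
```

play_rows --pt "0 0 -0.3 0 0 0 5.8" --pt "0 0 0 0 0 0 5.8" --pt "0 0 0 0 0 0 5.8" --pt "0 0 0 0 0 0 5.8" --pt "0 0 0 0 0 0 5.8"

```text
t: 9.15
tcp_pos: [0.6004, 0.1219, 0.1077]
ee_rot: [0.984, 0.179, 0.001, 0.0]
force: [-0.0, 1.3, -1.2]
width: 0.0635
finger_force: 66.7
```

```bash
python3 look.py w7 .146;  python3 - <<'E'
from h import *
im=cv2.imread('pics/w7.png');cv2.imwrite('pics/w7c.png',cv2.resize(im[200:350,230:420],None,fx=4,fy=4,interpolation=cv2.INTER_CUBIC))
E
```

```text
9.15 [0.6004 0.1219 0.1077] [-0.01  1.34 -1.24] 0.06351723756648019 [[0.352, 0.001], [-0.936, 0.0], [0.0, -1.0]]
[627. 289.] [ 0.6423 -0.0058] 0.0233 outer
[325. 274.] [0.6007 0.1218] 0.0666 outer
[324. 274.] [0.6025 0.1226] 0.0126 hole
[600.  71.] [0.7131 0.0583] 0.0404 outer
```

View pics/w7c.png

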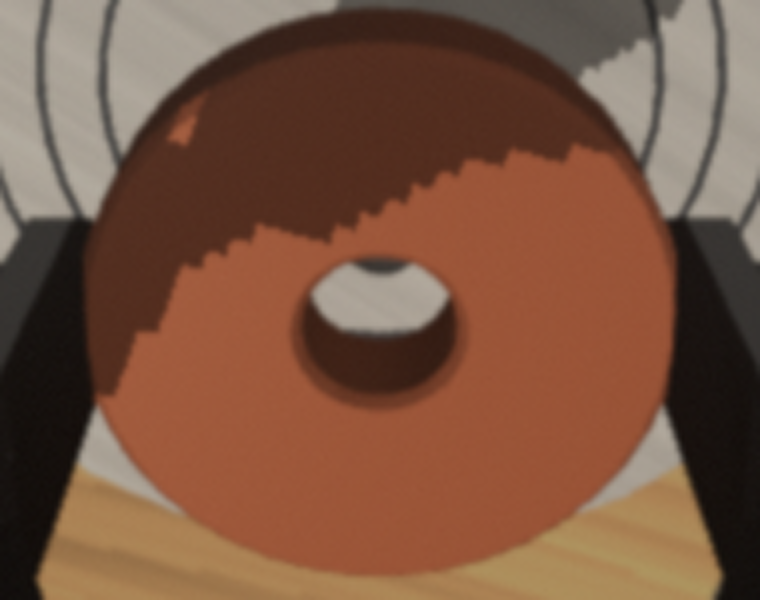

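The crop shows the bore at (325,274), with the pin nose just visible at its upper rim, (324.5,266), and well centred sideways. I'll check the fore-and-aft offset numerically.

```bash
python3 - <<'E'
from h import *
c=camera_params('wrist');s=read_state();T=s['tcp_pos'];R=Ro.from_quat(s['ee_rot']).as_matrix();x=R[:,0]
print(T,x.round(3))
pr=lambda dx,z:proj('wrist',np.r_[(T+x*dx)[:2],z],c).round(1)
for h in(.024,.026,.028):
  print('disc base+',h,'top bore edges',[pr(d,T[2]+h+.014) for d in(-.0085,0,.0085)],'bottom',[pr(d,T[2]+h) for d in(-.0085,.0085)],'rim bot near/far',pr(-.033,T[2]+h+.014),pr(.033,T[2]+h+.014))
for ti in(.117,.120,.123,.126):
  # nose: hemisphere r6 below tip
  for e in(-.003,0,.003):
    v=[pr(e+.006*np.sin(a),ti-.006+.006*np.cos(a))[1] for a in np.linspace(-1.5,1.5,31)]
    print(ti,e,'nose rows',min(v),max(v))
im=cv2.imread('pics/w7.png');print(im[258:302,325].mean(1).round().astype(int).tolist(),'from row 258')
E
```

```text
[0.60030972 0.12210506 0.10757756] [0.936 0.352 0.001]
disc base+ 0.024 top bore edges [array([324.1, 295.6]), array([324.1, 278.7]), array([324.1, 261.1])] bottom [array([324.1, 279.1]), array([324.1, 247. ])] rim bot near/far [324.1 341.4] [324.1 206.9]
disc base+ 0.026 top bore edges [array([324.1, 298.2]), array([324.1, 281.1]), array([324.1, 263.4])] bottom [array([324.1, 281.3]), array([324.1, 248.9])] rim bot near/far [324.1 344.4] [324.1 208.5]
disc base+ 0.028 top bore edges [array([324.1, 300.9]), array([324.1, 283.6]), array([324.1, 265.7])] bottom [array([324.1, 283.5]), array([324.1, 250.8])] rim bot near/far [324.1 347.5] [324.1 210.1]
0.117 -0.003 nose rows 240.0 261.3
0.117 0 nose rows 234.8 256.2
0.117 0.003 nose rows 229.5 251.1
0.12 -0.003 nose rows 242.4 264.0
0.12 0 nose rows 237.1 258.9
0.12 0.003 nose rows 231.7 253.7
0.123 -0.003 nose rows 244.9 266.8
0.123 0 nose rows 239.5 261.6
0.123 0.003 nose rows 234.0 256.3
0.126 -0.003 nose rows 247.4 269.7
0.126 0 nose rows 241.9 264.4
0.126 0.003 nose rows 236.4 259.1
[101, 100, 101, 101, 98, 88, 74, 62, 56, 63, 102, 143, 157, 160, 160, 161, 162, 161, 160, 159, 161, 163, 164, 157, 130, 86, 54, 43, 39, 38, 38, 38, 39, 38, 38, 38, 39, 38, 38, 43, 52, 63, 68, 71] from row 258
```

play_rows --pt "-0.21 -0.08 0 0 0 0 5.8" --pt "0 0 -0.4 0 0 0 5.8" --pt "0 0 -0.2 0 0 0 5.8" --pt "0 0 -0.2 0 0 0 5.8" --pt "0 0 -0.2 0 0 0 5.8"

```text
t: 9.62
tcp_pos: [0.5976, 0.1216, 0.0964]
ee_rot: [0.984, 0.179, -0.0, 0.0]
force: [-0.6, -0.1, -1.2]
width: 0.0637
finger_force: 66.7
```

play_rows --pt "0 0 -0.15 0 0 0 5.8" --pt "0 0 -0.15 0 0 0 5.8" --pt "0 0 -0.15 0 0 0 5.8" --pt "0 0 -0.15 0 0 0 5.8" --pt "0 0 -0.1 0 0 0 5.8"

```text
t: 10.03
tcp_pos: [0.5977, 0.1217, 0.0896]
ee_rot: [0.984, 0.179, -0.0, 0.0]
force: [-0.1, -0.6, -0.5]
width: 0.0636
finger_force: 66.7
```

play_rows --pt "0 0 -0.2 0 0 0 5.8" --pt "0 0 -0.2 0 0 0 5.8" --pt "0 0 -0.2 0 0 0 5.8" --pt "0 0 -0.2 0 0 0 5.8" --pt "0 0 -0.1 0 0 0 5.8"

```text
t: 10.45
tcp_pos: [0.5991, 0.1214, 0.0814]
ee_rot: [0.984, 0.179, 0.001, 0.0]
force: [2.5, -1.7, 4.3]
width: 0.0635
finger_force: 67.2
```

play_rows --pt "0.08 -0.04 -0.2 0 0 0 5.8" --pt "0 0 -0.2 0 0 0 5.8" --pt "0 0 -0.2 0 0 0 5.8" --pt "0 0 -0.2 0 0 0 5.8" --pt "0 0 -0.2 0 0 0 5.8"

```text
t: 10.87
tcp_pos: [0.5991, 0.1214, 0.0708]
ee_rot: [0.984, 0.179, 0.001, -0.0]
force: [3.7, -0.5, 4.8]
width: 0.0638
finger_force: 67.3
```

play_rows --pt "0 0 -0.2 0 0 0 5.8" --pt "0 0 -0.2 0 0 0 5.8" --pt "0 0 -0.2 0 0 0 5.8" --pt "0 0 -0.2 0 0 0 5.8" --pt "0 0 -0.2 0 0 0 5.8"

```text
t: 11.28
tcp_pos: [0.599, 0.1214, 0.0608]
ee_rot: [0.984, 0.179, 0.0, -0.0]
force: [3.0, -0.0, 3.4]
width: 0.0636
finger_force: 67.2
```

play_rows --pt "0.08 0 -0.2 0 0 0 5.8" --pt "0 0 -0.2 0 0 0 5.8" --pt "0 0 -0.2 0 0 0 5.8" --pt "0 0 -0.15 0 0 0 5.8" --pt "0 0 -0.1 0 0 0 5.8"

```text
t: 11.7
tcp_pos: [0.5993, 0.1213, 0.0523]
ee_rot: [0.984, 0.179, -0.0, -0.0]
force: [1.9, -0.4, 5.4]
width: 0.0634
finger_force: 67.4
```

play_rows --pt "0 0 -0.1 0 0 0 5.8" --pt "0 0 -0.05 0 0 0 5.8" --pt "0 0 -0.05 0 0 0 5.8" --pt "0 0 -0.05 0 0 0 5.8" --pt "0 0 0 0 0 0 5.8"

```text
t: 12.12
tcp_pos: [0.5991, 0.1213, 0.0495]
ee_rot: [0.984, 0.179, -0.0, -0.0]
force: [2.8, -0.7, 1.1]
width: 0.0634
finger_force: 67.0
```

play_rows --pt "0 0 -0.06 0 0 0 5.8" --pt "0 0 -0.06 0 0 0 5.8" --pt "0 0 -0.06 0 0 0 5.8" --pt "0 0 -0.06 0 0 0 5.8" --pt "0 0 -0.06 0 0 0 5.8"

```text
t: 12.53
tcp_pos: [0.5992, 0.1213, 0.0467]
ee_rot: [0.984, 0.179, -0.0, -0.0]
force: [2.1, 0.5, 2.8]
width: 0.0635
finger_force: 67.1
```

play_rows --pt "0 0 -0.05 0 0 0 5.8" --pt "0 0 -0.05 0 0 0 5.8" --pt "0 0 -0.05 0 0 0 5.8" --pt "0 0 0 0 0 0 5.8" --pt "0 0 0 0 0 0 5.8"

```text
t: 12.95
tcp_pos: [0.5993, 0.1213, 0.0463]
ee_rot: [0.984, 0.179, -0.0, 0.0]
force: [-1.9, -1.8, 13.1]
width: 0.0634
finger_force: 68.2
```

play_rows --pt "0 0 -0.01 0 0 0 5.8" --pt "0 0 0 0 0 0 5.8" --pt "0 0 0 0 0 0 5.8" --pt "0 0 0 0 0 0 5.8" --pt "0 0 0 0 0 0 5.8"

```text
t: 13.37
tcp_pos: [0.5993, 0.1213, 0.0463]
ee_rot: [0.984, 0.179, -0.0, 0.0]
force: [-2.5, -1.3, 14.1]
width: 0.0634
finger_force: 68.2
```

play_rows --pt "0 0 0 0 0 0 6.8" --pt "0 0 0 0 0 0 8.5" --pt "0 0 0 0 0 0 8.5" --pt "0 0 0 0 0 0 8.5" --pt "0 0 0 0 0 0 8.5"

```text
t: 13.78
tcp_pos: [0.5987, 0.1211, 0.0447]
ee_rot: [0.984, 0.179, -0.001, 0.0]
force: [-0.5, 0.3, 0.2]
width: 0.0853
finger_force: 0.0
```

play_rows --pt "0 0 1 0 0 0 8.5" --pt "0 0 3 0 0 0 8.5" --pt "0 0 4 0 0 0 8.5" --pt "0 0 1.5 0 0 0 8.5" --pt "0 0 0 0 0 0 8.5"

```text
t: 14.2
tcp_pos: [0.6026, 0.1223, 0.1456]
ee_rot: [0.984, 0.179, 0.004, -0.0]
force: [0.9, -0.2, 0.2]
width: 0.0848
finger_force: 0.0
```

```bash
python3 look.py w8 .086
```

```text
14.2 [0.6026 0.1223 0.1456] [ 0.91 -0.17  0.2 ] 0.08478088083159521 [[0.353, 0.008], [-0.936, 0.002], [0.001, -1.0]]
[607. 271.] [ 0.6299 -0.0966] 0.0462 outer
[324. 211.] [0.5994 0.1209] 0.0651 outer
[324. 222.] [0.5924 0.1183] 0.0254 hole
[572.  77.] [0.7386 0.0047] 0.0686 outer
```

Wide disc is home at (0.5994, 0.1209) and released. On to the mid disc.

play_rows --pt "0.2 -2.5 0 0 0 0 8.5" --pt "0.2 -3.9 0 0 0 0 8.5" --pt "0.2 -3.9 0 0 0 0 8.5" --pt "0.2 -3.9 0 0 0 0 8.5" --pt "0.2 -3.9 0 0 0 0 8.5"

```text
t: 14.67
tcp_pos: [0.6081, -0.0615, 0.139]
ee_rot: [0.984, 0.18, -0.001, -0.0]
force: [1.8, -0.1, 0.7]
width: 0.0852
finger_force: 0.0
```

play_rows --pt "0.2 -3.9 0 0 0 0 8.5" --pt "0.2 -3.9 0 0 0 0 8.5" --pt "0.2 -3.4 0 0 0 0 8.5" --pt "0 -0.9 -1 0 0 0 8.5" --pt "0 0 -2 0 0 0 8.5"

```text
t: 15.08
tcp_pos: [0.6156, -0.1868, 0.1107]
ee_rot: [0.984, 0.176, 0.001, 0.002]
force: [-0.4, -0.3, -0.1]
width: 0.0849
finger_force: 0.0
```

play_rows --pt "0 0 -2 0 0 0 8.5" --pt "0 0 -1 0 0 0 8.5" --pt "0 0 0 0 0 0 8.5" --pt "0 0 0 0 0 0 8.5" --pt "0 0 0 0 0 0 8.5"

```text
t: 15.5
tcp_pos: [0.616, -0.1805, 0.081]
ee_rot: [0.984, 0.18, 0.0, 0.0]
force: [0.7, -0.2, -0.1]
width: 0.0855
finger_force: 0.0
```

```bash
python3 look.py w9 .014
```

```text
15.5 [ 0.616  -0.1805  0.081 ] [ 0.67 -0.2  -0.14] 0.08549861278417187 [[0.354, 0.001], [-0.935, -0.0], [0.001, -1.0]]
[427. 349.] [ 0.5249 -0.3079] 0.0306 outer
[589. 247.] [ 0.6382 -0.384 ] 0.1303 outer
[324. 201.] [ 0.6166 -0.1802] 0.0554 outer
[324. 202.] [ 0.6175 -0.1798] 0.0154 hole
```

play_rows --pt "0 0 -2.5 0 0 0 8.5" --pt "0 0 -2.5 0 0 0 8.5" --pt "0 0 -2.5 0 0 0 8.5" --pt "0 0 -1.5 0 0 0 8.5" --pt "0 0 -0.6 0 0 0 8.5"

```text
t: 15.97
tcp_pos: [0.6142, -0.1804, -0.0174]
ee_rot: [0.984, 0.18, -0.001, -0.0]
force: [-2.5, 0.4, 0.4]
width: 0.0852
finger_force: 0.0
```

play_rows --pt "0 0 -0.5 0 0 0 8.5" --pt "0 0 -0.3 0 0 0 8.0" --pt "0 0 -0.2 0 0 0 7.2" --pt "0 0 0 0 0 0 6.4" --pt "0 0 0 0 0 0 6.1"

```text
t: 16.38
tcp_pos: [0.616, -0.1809, -0.025]
ee_rot: [0.984, 0.179, 0.001, 0.0]
force: [0.2, 0.8, -0.2]
width: 0.0611
finger_force: 0.0
```

play_rows --pt "0 0 0 0 0 0 5.9" --pt "0 0 0 0 0 0 5.7" --pt "0 0 0 0 0 0 5.5" --pt "0 0 0 0 0 0 5.4" --pt "0 0 0.1 0 0 0 5.2"

```text
t: 16.8
tcp_pos: [0.6158, -0.1808, -0.0241]
ee_rot: [0.984, 0.179, 0.0, 0.0]
force: [-1.2, 0.2, -0.8]
width: 0.0529
finger_force: 62.8
```

play_rows --pt "0 0 1 0 0 0 4.8" --pt "0 0 4 0 0 0 4.8" --pt "0 0 4 0 0 0 4.8" --pt "0 0 4 0 0 0 4.8" --pt "0 0 4 0 0 0 4.8"

```text
t: 17.22
tcp_pos: [0.6149, -0.1807, 0.1476]
ee_rot: [0.984, 0.179, -0.0, -0.0]
force: [1.2, -0.7, -0.4]
width: 0.0529
finger_force: 63.3
```

play_rows --pt "-0.2 2.5 0 0 0 0 4.8" --pt "-0.2 3.9 0 0 0 0 4.8" --pt "-0.2 3.9 0 0 0 0 4.8" --pt "-0.2 3.9 0 0 0 0 4.8" --pt "-0.2 3.9 0 0 0 0 4.8"

```text
t: 17.63
tcp_pos: [0.605, 0.0018, 0.146]
ee_rot: [0.984, 0.179, 0.0, 0.0]
force: [0.3, -1.0, -0.3]
width: 0.0534
finger_force: 63.3
```

play_rows --pt "-0.2 3.9 0 0 0 0 4.8" --pt "-0.2 3.9 0 0 0 0 4.8" --pt "-0.2 3.4 0 0 0 0 4.8" --pt "-0.07 0.9 -1 0 0 0 4.8" --pt "0 0 -2 0 0 0 4.8"

```text
t: 18.05
tcp_pos: [0.5998, 0.1274, 0.1179]
ee_rot: [0.983, 0.183, 0.003, -0.002]
force: [-0.6, -0.3, -0.2]
width: 0.0528
finger_force: 63.4
```

play_rows --pt "0 0 -0.5 0 0 0 4.8" --pt "0 0 0 0 0 0 4.8" --pt "0 0 0 0 0 0 4.8" --pt "0 0 0 0 0 0 4.8" --pt "0 0 0 0 0 0 4.8"

```text
t: 18.47
tcp_pos: [0.5995, 0.1206, 0.1112]
ee_rot: [0.984, 0.179, 0.001, 0.0]
force: [0.1, -0.5, -0.8]
width: 0.0532
finger_force: 63.3
```

```bash
python3 look.py w10 .148;python3 - <<'E'
from h import *
im=cv2.imread('pics/w10.png');print(im[258:302,325].mean(1).round().astype(int).tolist(),'from row 258')
E
```

```text
18.4667 [0.5995 0.1206 0.1112] [ 0.08 -0.54 -0.79] 0.05317367756438062 [[0.352, 0.002], [-0.936, 0.0], [0.0, -1.0]]
[324. 253.] [0.6077 0.1236] 0.0651 outer
[325. 276.] [0.6013 0.121 ] 0.0106 hole
[597.  69.] [0.7129 0.0573] 0.0412 outer
[99, 98, 87, 70, 70, 89, 99, 101, 101, 101, 101, 100, 100, 100, 101, 114, 145, 161, 164, 154, 119, 90, 105, 111, 75, 45, 38, 38, 38, 37, 38, 37, 37, 38, 38, 37, 41, 51, 62, 66, 70, 84, 95, 99] from row 258
```

play_rows --pt "0 0.02 -0.4 0 0 0 4.8" --pt "0 0 -0.3 0 0 0 4.8" --pt "0 0 -0.2 0 0 0 4.8" --pt "0 0 -0.2 0 0 0 4.8" --pt "0 0 -0.2 0 0 0 4.8"

```text
t: 18.93
tcp_pos: [0.5986, 0.1215, 0.0969]
ee_rot: [0.984, 0.179, -0.0, -0.0]
force: [0.4, -1.3, -0.9]
width: 0.0531
finger_force: 63.3
```

play_rows --pt "0 0 -0.2 0 0 0 4.8" --pt "0 0 -0.2 0 0 0 4.8" --pt "0 0 -0.2 0 0 0 4.8" --pt "0 0 -0.1 0 0 0 4.8" --pt "0 0 0 0 0 0 4.8"

```text
t: 19.35
tcp_pos: [0.5985, 0.1214, 0.0899]
ee_rot: [0.984, 0.179, -0.0, 0.0]
force: [-0.3, 0.2, -0.9]
width: 0.0532
finger_force: 63.3
```

play_rows --pt "0.06 -0.03 -0.2 0 0 0 4.8" --pt "0 0 -0.2 0 0 0 4.8" --pt "0 0 -0.2 0 0 0 4.8" --pt "0 0 -0.2 0 0 0 4.8" --pt "0 0 -0.2 0 0 0 4.8"

```text
t: 19.77
tcp_pos: [0.5992, 0.1212, 0.0803]
ee_rot: [0.984, 0.179, -0.0, 0.0]
force: [-2.1, -0.7, 4.5]
width: 0.0533
finger_force: 63.8
```

play_rows --pt "0 0 -0.2 0 0 0 4.8" --pt "0 0 -0.2 0 0 0 4.8" --pt "0 0 -0.2 0 0 0 4.8" --pt "0 0 -0.2 0 0 0 4.8" --pt "0 0 -0.2 0 0 0 4.8"

```text
t: 20.18
tcp_pos: [0.5992, 0.1212, 0.0703]
ee_rot: [0.984, 0.179, -0.0, 0.0]
force: [-3.4, -1.0, 9.5]
width: 0.0531
finger_force: 64.3
```

play_rows --pt "-0.04 0 -0.1 0 0 0 4.8" --pt "0 0 -0.1 0 0 0 4.8" --pt "0 0 -0.1 0 0 0 4.8" --pt "0 0 -0.1 0 0 0 4.8" --pt "0 0 0 0 0 0 4.8"

```text
t: 20.6
tcp_pos: [0.599, 0.1212, 0.066]
ee_rot: [0.984, 0.179, 0.0, -0.0]
force: [-1.2, -0.3, 2.6]
width: 0.0531
finger_force: 63.7
```

play_rows --pt "0 0 -0.06 0 0 0 4.8" --pt "0 0 -0.06 0 0 0 4.8" --pt "0 0 -0.06 0 0 0 4.8" --pt "0 0 -0.06 0 0 0 4.8" --pt "0 0 0 0 0 0 4.8"

```text
t: 21.02
tcp_pos: [0.599, 0.1212, 0.0636]
ee_rot: [0.984, 0.179, 0.0, -0.0]
force: [0.3, 0.3, 2.7]
width: 0.0533
finger_force: 63.6
```

play_rows --pt "0 0 -0.05 0 0 0 4.8" --pt "0 0 -0.05 0 0 0 4.8" --pt "0 0 -0.05 0 0 0 4.8" --pt "0 0 0 0 0 0 4.8" --pt "0 0 0 0 0 0 4.8"

```text
t: 21.43
tcp_pos: [0.599, 0.1211, 0.0623]
ee_rot: [0.984, 0.179, 0.0, 0.0]
force: [-0.6, -0.1, 4.4]
width: 0.0532
finger_force: 63.8
```

play_rows --pt "0 0 -0.04 0 0 0 4.8" --pt "0 0 -0.03 0 0 0 4.8" --pt "0 0 0 0 0 0 4.8" --pt "0 0 0 0 0 0 4.8" --pt "0 0 0 0 0 0 4.8"

```text
t: 21.85
tcp_pos: [0.5991, 0.1211, 0.0619]
ee_rot: [0.984, 0.179, 0.0, 0.0]
force: [-1.0, -1.4, 5.7]
width: 0.0532
finger_force: 64.0
```

play_rows --pt "0 0 -0.04 0 0 0 4.8" --pt "0 0 -0.04 0 0 0 4.8" --pt "0 0 0 0 0 0 4.8" --pt "0 0 0 0 0 0 4.8" --pt "0 0 0 0 0 0 4.8"

```text
t: 22.27
tcp_pos: [0.5991, 0.1212, 0.0618]
ee_rot: [0.984, 0.179, 0.0, 0.0]
force: [-2.5, -1.4, 11.8]
width: 0.0534
finger_force: 64.6
```

play_rows --pt "0 0 -0.02 0 0 0 4.8" --pt "0 0 0 0 0 0 4.8" --pt "0 0 0 0 0 0 4.8" --pt "0 0 0 0 0 0 4.8" --pt "0 0 0 0 0 0 4.8"

```text
t: 22.68
tcp_pos: [0.5991, 0.1212, 0.0617]
ee_rot: [0.984, 0.179, 0.0, 0.0]
force: [-4.0, -1.5, 13.4]
width: 0.0531
finger_force: 64.7
```

play_rows --pt "0 0 0 0 0 0 5.8" --pt "0 0 0 0 0 0 7.0" --pt "0 0 0 0 0 0 8.5" --pt "0 0 0 0 0 0 8.5" --pt "0 0 0 0 0 0 8.5"

```text
t: 23.1
tcp_pos: [0.5987, 0.1211, 0.0602]
ee_rot: [0.984, 0.179, -0.0, -0.0]
force: [-0.5, -0.3, 0.7]
width: 0.0846
finger_force: 0.0
```

play_rows --pt "0 0 1 0 0 0 8.5" --pt "0 0 3 0 0 0 8.5" --pt "0 0 3 0 0 0 8.5" --pt "0 0 1 0 0 0 8.5" --pt "0 0 0 0 0 0 8.5"

```text
t: 23.52
tcp_pos: [0.6013, 0.1219, 0.1444]
ee_rot: [0.984, 0.179, 0.003, -0.0]
force: [-0.0, 0.5, -0.3]
width: 0.085
finger_force: 0.0
```

```bash
python3 look.py w11 .100
```

```text
23.5167 [0.6013 0.1219 0.1444] [-0.02  0.47 -0.33] 0.08504837047344817 [[0.353, 0.006], [-0.936, 0.001], [0.001, -1.0]]
[324. 209.] [0.6034 0.1225] 0.0617 outer
[324. 223.] [0.5956 0.1194] 0.0216 hole
[573.  75.] [0.7342 0.0138] 0.0644 outer
```

play_rows --pt "-0.4 -2.4 0 0 0 0 8.5" --pt "-0.65 -3.9 0 0 0 0 8.5" --pt "-0.65 -3.9 0 0 0 0 8.5" --pt "-0.65 -3.9 0 0 0 0 8.5" --pt "-0.65 -3.9 0 0 0 0 8.5"

```text
t: 23.98
tcp_pos: [0.567, -0.0605, 0.139]
ee_rot: [0.984, 0.18, -0.001, -0.0]
force: [0.8, -0.6, -0.3]
width: 0.085
finger_force: 0.0
```

play_rows --pt "-0.65 -3.9 0 0 0 0 8.5" --pt "-0.65 -3.9 0 0 0 0 8.5" --pt "-0.65 -3.9 0 0 0 0 8.5" --pt "-0.65 -3.9 0 0 0 0 8.5" --pt "-0.65 -3.9 0 0 0 0 8.5"

```text
t: 24.4
tcp_pos: [0.5345, -0.2553, 0.139]
ee_rot: [0.984, 0.179, -0.001, -0.001]
force: [0.5, 0.9, 0.0]
width: 0.0853
finger_force: 0.0
```

play_rows --pt "-0.65 -3.9 0 0 0 0 8.5" --pt "-0.6 -2.5 0 0 0 0 8.5" --pt "0 -0.6 -2 0 0 0 8.5" --pt "0 0 -2.5 0 0 0 8.5" --pt "0 0 -1.5 0 0 0 8.5"

```text
t: 24.82
tcp_pos: [0.5212, -0.324, 0.077]
ee_rot: [0.984, 0.178, -0.002, -0.001]
force: [-1.0, 0.3, -1.0]
width: 0.0848
finger_force: 0.0
```

play_rows --pt "0 0 0 0 0 0 8.5" --pt "0 0 0 0 0 0 8.5" --pt "0 0 0 0 0 0 8.5" --pt "0 0 0 0 0 0 8.5" --pt "0 0 0 0 0 0 8.5"

```text
t: 25.23
tcp_pos: [0.5246, -0.3241, 0.0817]
ee_rot: [0.984, 0.18, 0.001, 0.001]
force: [-0.7, -0.4, 0.0]
width: 0.0849
finger_force: 0.0
```

```bash
python3 look.py w12 .014
```

```text
25.2333 [ 0.5246 -0.3241  0.0817] [-0.67 -0.36  0.04] 0.08491685589946736 [[0.353, 0.002], [-0.936, -0.001], [0.001, -1.0]]
[325. 203.] [ 0.5248 -0.3249] 0.0456 outer
[325. 203.] [ 0.5256 -0.3246] 0.0152 hole
[489.  43.] [ 0.6693 -0.3747] 0.0793 outer
```

play_rows --pt "0 -0.06 -2.5 0 0 0 8.5" --pt "0 0 -2.5 0 0 0 8.5" --pt "0 0 -2.5 0 0 0 8.5" --pt "0 0 -1.5 0 0 0 8.5" --pt "0 0 -0.6 0 0 0 8.5"

```text
t: 25.7
tcp_pos: [0.5226, -0.3237, -0.0174]
ee_rot: [0.984, 0.18, -0.001, -0.001]
force: [0.2, 0.4, -0.0]
width: 0.0848
finger_force: 0.0
```

play_rows --pt "0 0 -0.5 0 0 0 8.5" --pt "0 0 -0.3 0 0 0 7.6" --pt "0 0 0 0 0 0 6.6" --pt "0 0 0 0 0 0 5.6" --pt "0 0 0 0 0 0 5.1"

```text
t: 26.12
tcp_pos: [0.5246, -0.3249, -0.0224]
ee_rot: [0.984, 0.179, 0.001, 0.001]
force: [-0.9, 0.5, 0.5]
width: 0.0508
finger_force: 0.0
```

play_rows --pt "0 0 0 0 0 0 4.9" --pt "0 0 0 0 0 0 4.7" --pt "0 0 0 0 0 0 4.5" --pt "0 0 0 0 0 0 4.4" --pt "0 0 0.1 0 0 0 4.2"

```text
t: 26.53
tcp_pos: [0.5241, -0.3246, -0.0219]
ee_rot: [0.984, 0.179, 0.0, 0.0]
force: [0.0, -0.6, -0.3]
width: 0.0427
finger_force: 55.1
```

play_rows --pt "0 0 1 0 0 0 3.8" --pt "0 0 4 0 0 0 3.8" --pt "0 0 4 0 0 0 3.8" --pt "0 0 4 0 0 0 3.8" --pt "0 0 3.8 0 0 0 3.8"

```text
t: 26.95
tcp_pos: [0.5237, -0.3243, 0.1482]
ee_rot: [0.984, 0.179, 0.0, 0.0]
force: [0.7, -1.0, -0.2]
width: 0.0427
finger_force: 61.6
```

play_rows --pt "0.4 2.4 0 0 0 0 3.8" --pt "0.65 3.9 0 0 0 0 3.8" --pt "0.65 3.9 0 0 0 0 3.8" --pt "0.65 3.9 0 0 0 0 3.8" --pt "0.65 3.9 0 0 0 0 3.8"

```text
t: 27.37
tcp_pos: [0.5537, -0.1427, 0.1463]
ee_rot: [0.984, 0.179, 0.0, 0.0]
force: [0.3, -0.1, -0.2]
width: 0.0428
finger_force: 61.6
```

play_rows --pt "0.65 3.9 0 0 0 0 3.8" --pt "0.65 3.9 0 0 0 0 3.8" --pt "0.65 3.9 0 0 0 0 3.8" --pt "0.65 3.9 0 0 0 0 3.8" --pt "0.65 3.9 0 0 0 0 3.8"

```text
t: 27.78
tcp_pos: [0.5862, 0.0524, 0.1462]
ee_rot: [0.984, 0.179, 0.0, 0.0]
force: [1.1, -0.4, -1.3]
width: 0.0429
finger_force: 61.6
```

play_rows --pt "0.65 3.9 0 0 0 0 3.8" --pt "0.55 2.5 0 0 0 0 3.8" --pt "0 0.6 -1 0 0 0 3.8" --pt "0 0 -2 0 0 0 3.8" --pt "0 0 -0.3 0 0 0 3.8"

```text
t: 28.2
tcp_pos: [0.5962, 0.1202, 0.1101]
ee_rot: [0.984, 0.18, -0.002, 0.0]
force: [-1.5, -0.2, -0.9]
width: 0.0427
finger_force: 61.6
```

play_rows --pt "0 0 0 0 0 0 3.8" --pt "0 0 0 0 0 0 3.8" --pt "0 0 0 0 0 0 3.8" --pt "0 0 0 0 0 0 3.8" --pt "0 0 0 0 0 0 3.8"

```text
t: 28.62
tcp_pos: [0.5989, 0.1202, 0.1134]
ee_rot: [0.984, 0.179, 0.001, 0.0]
force: [0.5, 0.8, -0.6]
width: 0.0428
finger_force: 61.6
```

```bash
python3 look.py w13 .150;python3 - <<'E'
from h import *
im=cv2.imread('pics/w13.png');print(im[254:302,325].mean(1).round().astype(int).tolist(),'from row 254')
c=camera_params('wrist');s=read_state();T=s['tcp_pos'];x=Ro.from_quat(s['ee_rot']).as_matrix()[:,0]
print(T,[proj('wrist',np.r_[(T+x*d)[:2],T[2]+.0365],c).round(1) for d in(-.0085,.0085)])
E
```

```text
28.6167 [0.5989 0.1202 0.1134] [ 0.53  0.85 -0.64] 0.04275863763738317 [[0.352, 0.001], [-0.936, 0.0], [0.0, -1.0]]
[324. 245.] [0.6111 0.1249] 0.0589 outer
[325. 276.] [0.6007 0.1206] 0.0091 hole
[596.  67.] [0.7125 0.0574] 0.0412 outer
[63, 87, 99, 100, 97, 88, 92, 98, 98, 98, 99, 99, 99, 99, 98, 98, 99, 99, 99, 99, 105, 113, 88, 96, 139, 145, 99, 54, 38, 37, 37, 37, 37, 38, 37, 38, 38, 37, 39, 48, 62, 65, 70, 81, 93, 98, 98, 99] from row 254
[0.59876583 0.12033846 0.11324607] [array([324. , 293.7]), array([324. , 259.5])]
```

play_rows --pt "0.04 0.06 -0.4 0 0 0 3.8" --pt "0 0 -0.3 0 0 0 3.8" --pt "0 0 -0.2 0 0 0 3.8" --pt "0 0 -0.2 0 0 0 3.8" --pt "0 0 -0.2 0 0 0 3.8"

```text
t: 29.08
tcp_pos: [0.5986, 0.1212, 0.0992]
ee_rot: [0.984, 0.179, -0.0, 0.0]
force: [1.1, -0.2, -0.1]
width: 0.0433
finger_force: 61.6
```

play_rows --pt "0 0 -0.2 0 0 0 3.8" --pt "0 0 -0.2 0 0 0 3.8" --pt "0 0 -0.2 0 0 0 3.8" --pt "0 0 -0.1 0 0 0 3.8" --pt "0 0 0 0 0 0 3.8"

```text
t: 29.5
tcp_pos: [0.5986, 0.1211, 0.0923]
ee_rot: [0.984, 0.179, -0.0, 0.0]
force: [-0.7, -0.5, -0.6]
width: 0.0428
finger_force: 61.6
```

play_rows --pt "0.05 0 -0.2 0 0 0 3.8" --pt "0 0 -0.2 0 0 0 3.8" --pt "0 0 -0.2 0 0 0 3.8" --pt "0 0 -0.15 0 0 0 3.8" --pt "0 0 -0.1 0 0 0 3.8"

```text
t: 29.92
tcp_pos: [0.5995, 0.1213, 0.0843]
ee_rot: [0.984, 0.179, 0.0, -0.0]
force: [-0.6, -0.5, 4.5]
width: 0.0427
finger_force: 62.1
```

play_rows --pt "0 0 -0.1 0 0 0 3.8" --pt "0 0 -0.1 0 0 0 3.8" --pt "0 0 -0.08 0 0 0 3.8" --pt "0 0 -0.06 0 0 0 3.8" --pt "0 0 -0.06 0 0 0 3.8"

```text
t: 30.33
tcp_pos: [0.5994, 0.1212, 0.0801]
ee_rot: [0.984, 0.179, 0.0, -0.0]
force: [-1.1, -0.3, 4.5]
width: 0.0429
finger_force: 62.0
```

play_rows --pt "0 0 -0.05 0 0 0 3.8" --pt "0 0 -0.05 0 0 0 3.8" --pt "0 0 -0.05 0 0 0 3.8" --pt "0 0 0 0 0 0 3.8" --pt "0 0 0 0 0 0 3.8"

```text
t: 30.75
tcp_pos: [0.5994, 0.1212, 0.0785]
ee_rot: [0.984, 0.179, 0.0, -0.0]
force: [1.1, 0.1, 2.5]
width: 0.0432
finger_force: 61.9
```

play_rows --pt "0 0 -0.03 0 0 0 3.8" --pt "0 0 -0.03 0 0 0 3.8" --pt "0 0 0 0 0 0 3.8" --pt "0 0 0 0 0 0 3.8" --pt "0 0 0 0 0 0 3.8"

```text
t: 31.17
tcp_pos: [0.5994, 0.1212, 0.0783]
ee_rot: [0.984, 0.179, 0.0, 0.0]
force: [-0.2, 0.8, 5.2]
width: 0.0424
finger_force: 62.2
```

play_rows --pt "0 0 -0.04 0 0 0 3.8" --pt "0 0 -0.04 0 0 0 3.8" --pt "0 0 0 0 0 0 3.8" --pt "0 0 0 0 0 0 3.8" --pt "0 0 0 0 0 0 3.8"

```text
t: 31.58
tcp_pos: [0.5994, 0.1212, 0.078]
ee_rot: [0.984, 0.179, 0.0, 0.0]
force: [-2.3, -0.2, 9.3]
width: 0.043
finger_force: 62.6
```

play_rows --pt "0 0 -0.04 0 0 0 3.8" --pt "0 0 -0.02 0 0 0 3.8" --pt "0 0 0 0 0 0 3.8" --pt "0 0 0 0 0 0 3.8" --pt "0 0 0 0 0 0 3.8"

```text
t: 32.0
tcp_pos: [0.5994, 0.1212, 0.0779]
ee_rot: [0.984, 0.179, 0.0, 0.0]
force: [-4.3, -0.9, 13.7]
width: 0.0428
finger_force: 63.1
```

Firm stop at the predicted height, with about 14 N. I'll hold, release and retreat.

play_rows --pt "0 0 0 0 0 0 3.8" --pt "0 0 0 0 0 0 3.8" --pt "0 0 0 0 0 0 3.8" --pt "0 0 0 0 0 0 4.6" --pt "0 0 0 0 0 0 6.0"

```text
t: 32.42
tcp_pos: [0.5989, 0.1209, 0.0763]
ee_rot: [0.984, 0.179, -0.0, 0.0]
force: [-0.6, 1.3, 0.3]
width: 0.0565
finger_force: 0.0
```

play_rows --pt "0 0 0 0 0 0 7.5" --pt "0 0 0 0 0 0 8.5" --pt "0 0 0 0 0 0 8.5" --pt "0 0 0 0 0 0 8.5" --pt "0 0 1 0 0 0 8.5"

```text
t: 32.83
tcp_pos: [0.5977, 0.1207, 0.085]
ee_rot: [0.984, 0.179, -0.002, 0.0]
force: [0.5, -0.7, -0.2]
width: 0.0848
finger_force: 0.0
```

play_rows --pt "0 0 2 0 0 0 8.5" --pt "0 0 3 0 0 0 8.5" --pt "0 0 3 0 0 0 8.5" --pt "0 0 1 0 0 0 8.5" --pt "0 0 0 0 0 0 8.5"

```text
t: 33.25
tcp_pos: [0.6015, 0.1219, 0.1805]
ee_rot: [0.984, 0.179, 0.003, -0.0]
force: [0.3, -0.4, -0.6]
width: 0.0848
finger_force: 0.0
```

play_rows --pt "0 0 0 0 0 0 8.5" --pt "0 0 0 0 0 0 8.5" --pt "0 0 0 0 0 0 8.5" --pt "0 0 0 0 0 0 8.5" --pt "0 0 0 0 0 0 8.5"

```text
t: 33.67
tcp_pos: [0.5987, 0.121, 0.1756]
ee_rot: [0.984, 0.179, -0.001, 0.0]
force: [0.0, -0.8, 0.3]
width: 0.0854
finger_force: 0.0
```

```bash
python3 look.py w14 .114; python3 - <<'E'
from h import *
c=camera_params('wrist');s=read_state();im=cv2.imread('pics/w14.png')
P=lambda z,r:[proj('wrist',np.array([.5993+r*np.cos(a),.1211+r*np.sin(a),z]),c) for a in np.linspace(0,6.2,24)]
# check that projected stack edges match the orange silhouette
m=np.zeros(im.shape[:2],np.uint8)
for b,r in((.0723,.033),(.0863,.028),(.1003,.023)):
    h=cv2.convexHull(np.array(P(b,r)+P(b+.014,r),np.float32)).astype(np.int32);cv2.fillPoly(m,[h],255)
k=max(cv2.findContours(orange(im),0,1)[0],key=lambda q:(cv2.contourArea(q) if abs(q[:,0,0].mean()-324)<40 else 0))
print('predicted',cv2.boundingRect(cv2.findNonZero(m)),'seen',cv2.boundingRect(k),cv2.contourArea(k),(m>0).sum())
E
```

```text
33.6667 [0.5987 0.121  0.1756] [ 0.02 -0.79  0.27] 0.08540141401585155 [[0.353, -0.002], [-0.936, -0.0], [-0.0, -1.0]]
[324. 193.] [0.6068 0.1237] 0.0583 outer
[325. 206.] [0.5985 0.1205] 0.017 hole
[552.  73.] [0.7328 0.0161] 0.0629 outer
predicted (282, 150, 84, 85) seen (284, 152, 82, 83) 5077.5 5509
```

The stack outline matches the prediction, and the arm is clear.

```bash
python3 -c "from rig import hand_in; print(hand_in())"
```

```text
the job is handed in; nothing more can be done
None
```

The three discs are stacked on the pin, widest at the bottom and narrowest on top; each was pressed home with about 14–15 N at the wrist and released, and I handed the job in at about 34 s (no verdict was returned).

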